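# Dark-zero a filter colorimeter

## Task

Get the colorimeter ready for a dark zero: with a fingertip, push the upright tabs on the rim of its filter turret, click by click, until the dark stop (the one turret place with no glass filter) has clicked in at the black triangle next to the sample well. Only then press the round zero key on the front panel fully down and let it come up again. Nothing is to be picked up: leave the well cap, the cuvette rack and the reagent bottle standing where they are.

Things in the scene. Friction and masses are not known exactly. Their poses are not given: they have to be found in the camera images.
- meter: Bench colorimeter, fixed, white, 264 mm deep (its x) by 320 mm wide (its y). Origin: centre of its underside, on the bench; front (display, keys) faces its -x, z up. Flat deck 85 mm above the bench over its x -40 to +130 mm; before it the key panel slopes down 10.7 degrees to 68 mm. Turret axis at x 40, y 75 mm. Sample well block, 78 by 78 mm, 20 mm above the deck, centred at x 40, y -70 mm.
- turret_axis (a point): Point on the turret's upright axis at its top face, 93 mm above the bench. The turret is a flat aluminium disc of radius 50 mm with six places 60 degrees apart, each with a pocket 32 mm from the axis: five hold a round glass filter with a black rim (23 mm across), one is plain metal (the dark stop). A metal hub, 26 mm across, rises 4 mm.
- turret (a joint): Turret angle, rad: 0 with the dark stop at the mark (or whole turns of 6.283 from it), growing counter-clockwise seen from above; turns without end either way. A sprung click stop holds it at each 60 degrees (1.047 rad): pushed a little past half way it snaps on to the next place by itself and stays. It needs 2 to 4 N at a tab and does not coast on.
- dark_stop_tab (a point): Middle of the upright tab beside the dark stop, 55 mm from the axis, 13.5 mm above the deck; turns with the turret. Six such metal tabs stand on the rim, one in line with each place: 8 mm thick, from 42 to 68 mm from the axis, from 3 to 24 mm above the deck (16 mm above the disc). Beyond the disc's edge there is only deck between them.
- dark_stop (a point): Centre of the dark stop on the turret's top face, 32 mm from the axis; turns with the turret.
- beam_mark (a point): Where the dark stop must come: a fixed point of the instrument, 32 mm from the turret axis towards the meter's -y (the sample well), level with the turret's top face. A flat black triangle, 17 mm wide, lies on the deck outside the tabs' circle on this side and points at it.
- zero_key (a joint): Travel of the zero key (m): 0 up, 0.005 fully down, springs back. Fully down takes about 4 N.
- zero_key_top (a point): Centre of the top face of the zero key: white, round, 26 mm across, in a grey collar of 42 mm; the only round key, at the end of the sloping panel on the meter's -y side. It stands 14 mm above the panel, its collar 4 mm; it moves square to the panel, and a straight downward push works too.
- well_cap: Bystander: loose black light-shield cap on the sample well block, 44 mm across, 38 mm high with its knob. Origin: centre of its underside, 105 mm above the bench.
- cuvette_rack: Bystander: loose white rack, 130 by 46 mm, 26 mm high, four clear cuvettes rising to 56 mm, on the bench on the meter's -y side. Origin: centre of its underside.
- reagent: Bystander: loose amber bottle, 62 mm across, 130 mm high, on the bench on the meter's +y side. Origin: centre of its underside.

How it is judged:
By the outcome, as a careful person would: the job done as asked, in the order asked, and still so for the second after the job is handed in, with the robot touching nothing.
It also fails if it takes over 64 s, if anything falls off the work surface, if the arm or the gripper's body presses on something with over 40 N, if the wrist force passes 120 N, or if a joint passes its speed limit or range.

## Robot

A 7-joint arm with a two-finger parallel gripper is mounted at the origin on the work surface. World frame = base frame: x ahead of the robot, y to its left, z up, the work surface at z = 0. Lengths are in m, angles in rad, forces in N, time in s.
With the tool pointing down it reaches from about 0.425 to 0.8 m from the base axis. Payload 8.3 kg.
Tool frame: the origin (TCP) lies midway between the tips of the shut fingers; the grasp point (between the pads) lies 19 mm behind it (env.grip_point_offset is the distance from the TCP to the grasp point, in m); z points along the fingers, x is the direction in which the jaws open and shut, and the axes are right-handed (so a half turn about z gives the same grasp; the last joint's range is limited). The gripper opens to 85 mm and grips with 20 to 120 N. Pads are 22 mm wide; open, the fingers measure 114 mm over their backs; the gripper's body (76 mm by 85 mm) begins 54 mm behind the grasp point. The pads swing forward as they close: fully open they stand 13 mm farther back than shut.
Start: joints at [1.262, 0.383, 0.016, 1.37, -0.006, 1.388, -0.046], TCP at [0.152, -0.606, 0.231] pointing down, gripper open.
Joint ranges: [-2.95, 2.95], [-0.25, 2.06], [-1.52, 1.56], [0.18, 2.33], [-1.44, 4.58], [0.02, 2.06], [-3.01, 3.01]. Speed limits (rad/s): [2.39, 2.39, 3.01, 3.01, 3.14, 3.14, 3.14].

## Interface

Orientations are given as [roll, pitch, yaw] about the fixed x, y, z axes, in that order (R = Rz(yaw) Ry(pitch) Rx(roll)).
In Python, from station import read_state, imaging, ticket, env gives the robot as it stands.
- The arm moves only by the tool apply_moves, never from a script. Its argument "commands" is text: rows parted by semicolons, each of 7 numbers parted by spaces: the shift along the tool's x, y, z in mm, then the turn, a rotation vector about the tool's x, y, z in degrees, then the closure, from -1 (fully open) to 1 (shut). In form: dx dy dz wx wy wz fingers; .... A call has 1 to 8 rows; each row shifts and turns the pose as measured when the row begins, along the tool's axes as they then stand; what a row does not reach is not made up. A row lasts 1/8 s, in which the tool goes at most 62.5 mm and 10.7 degrees, less where a joint would pass 70% of its speed; a pose out of reach is approached as far as the arm can. A call with a gripper value outside its range is refused whole. The fingers move at their own pace and stop on an object; the grip force is fixed at half the most. Time passes only in rows, so rows that do not move let the fingers close. It gives the time, the measured TCP pose, the force and the opening at its end, in the units of the state.
- read_state(): the state, without advancing time (a new reading comes with each control period).
- imaging.grab_frame(name): name is "side" or "top" or "wrist"; returns (picture, depth): 480x640x3 uint8, red, green, blue; 480x640 float32, m along the optical axis (not along the pixel's ray), 0 where there is no reading.
- imaging.calibration(name): a dict with "intrinsics" (3x3 intrinsics, pixels), "rvec" (rotation vector, rad) and "tvec" (3), from world to camera coordinates, as OpenCV has them. Camera axes: x right, y down, z forward; pixel columns grow to the right and rows downward; lengths in m; the calibration is good to about 2 mm. The wrist camera is an equidistant fisheye: a pixel r from the principal point sees the ray r / f radians off the axis. A picture is of the moment at which its call begins: read the wrist's pose just before it. calibration takes no time and is no camera call; for the wrist camera it gives the pose at the moment of the call.
- ticket.job_done(): hands the job in, once; it reports no verdict.
The state is a dict: "clock": time; "joint_positions": joint angles; "dq": joint speeds; "tau": joint torques, N m; "position": TCP position; "eef_rot": TCP orientation; "ft_force": force on the tool from outside, world axes, zero at the start; "wrist_torque": the same for the moment, N m; "gripper_width": opening from 0.0 (shut) to 1.0 (fully open).
Only numpy, scipy, OpenCV 4.12 (cv2) and the standard library are available. Lean on these libraries where they do the work, as an engineer would, in place of code of your own. Each camera call takes 0.05 s, during which the arm holds its last target.

## Working session

There is one attempt and no reset: what is moved stays moved. The work goes in short steps, Python scripts to look and compute and a tool call to move; the robot and the scene stay as the last step left them, time stands still between calls to the robot, and variables do not carry over. Pictures are saved under pics/ and viewed, and the job is handed in when it is done.

Besides the shell and the picture viewer there is one more tool, called after "Request:" as name(argument=value, ...) on one line, values as JSON. apply_moves: Moves the arm, as the interface text tells. Its arguments: {"type":"object","properties":{"commands":{"type":"string"}},"required":["commands"]}

```bash
mkdir -p pics; python3 - <<'E'
from station import read_state, imaging, ticket, env
import cv2
s=read_state(); print({k:s[k] for k in('clock','position','eef_rot','ft_force','gripper_width')})
for n in('side','top'):
    p,d=imaging.grab_frame(n); cv2.imwrite(f'pics/{n}0.png',p[:,:,::-1])
    import numpy as np; np.savez(f'{n}0.npz',p=p,d=d)
    c=imaging.calibration(n); print(n,c)
E
```

```text
{'clock': 0.0, 'position': array([ 0.15199581, -0.60571142,  0.23026307]), 'eef_rot': array([ 3.14156906e+00,  1.95368985e-03, -1.32494125e+00]), 'ft_force': array([0.58349535, 0.47242383, 0.02814163]), 'gripper_width': 0.9972315980289287}
side {'intrinsics': array([[528.77677159,   0.        , 307.53194959],
       [  0.        , 528.77677159, 240.06363388],
       [  0.        ,   0.        ,   1.        ]]), 'rvec': array([ 0.89983354, -2.26127858,  1.36275056]), 'tvec': array([0.42218   , 0.25949003, 0.71798245])}
top {'intrinsics': array([[601.17660555,   0.        , 315.15613259],
       [  0.        , 601.17660555, 239.35203995],
       [  0.        ,   0.        ,   1.        ]]), 'rvec': array([ 2.11381478, -2.14961347,  0.19947232]), 'tvec': array([0.03827256, 0.5835357 , 1.33232917])}
```

View pics/top0.png

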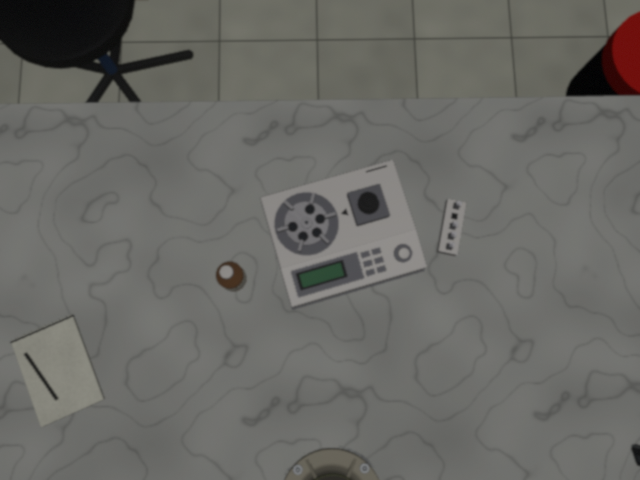

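View pics/side0.png

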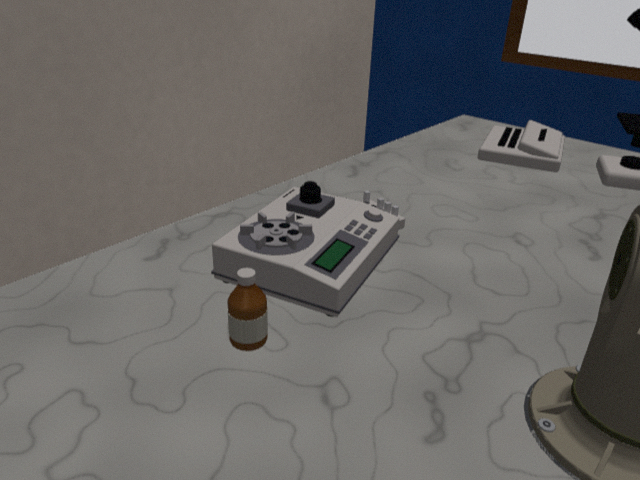

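```bash
cat > h.py <<'E'
import numpy as np, cv2
from station import read_state, imaging, ticket, env
def ray(n,uv,z,c=None):
    c=c or imaging.calibration(n); R=cv2.Rodrigues(np.array(c['rvec']))[0]; t=np.array(c['tvec']).ravel()
    K=c['intrinsics']; u=np.array([(uv[0]-K[0,2])/K[0,0],(uv[1]-K[1,2])/K[1,1],1.])
    o=-R.T@t; d=R.T@u; return o+d*(z-o[2])/d[2]
E
python3 - <<'E'
import numpy as np,cv2
from h import *
f=np.load('top0.npz'); p=f['p'];d=f['d']
a=cv2.resize(p[150:320,250:480],None,fx=3.4,fy=3.4,interpolation=cv2.INTER_CUBIC)
cv2.imwrite('pics/top0z.png',np.clip(a[:,:,::-1]*1.8,0,255).astype(np.uint8))
g=p.max(2); m=(g<60).astype(np.uint8)
m[:150]=0;m[320:]=0;m[:,:250]=0;m[:,480:]=0
n,l,s,c=cv2.connectedComponentsWithStats(m)
for i in range(1,n):
    if s[i,4]>8: print(c[i].round(1),s[i], ray('top',c[i],.093).round(4))
# meter outline corners, depth
K=imaging.calibration('top')
for uv in[(307,223),(368,202),(403,253),(340,260)]:print(uv,d[uv[1],uv[0]])
E
```

```text
[368.  202.6] [357 191  23  24 393] [ 0.6591 -0.0919  0.093 ]
[309.4 208.8] [306 205   8   9  56] [0.647  0.0405 0.093 ]
[319.7 218.4] [316 215   9   8  55] [0.6244 0.0178 0.093 ]
[454.1 215.5] [452 214   5   4  15] [ 0.6262 -0.2852  0.093 ]
[292.4 226.4] [289 223   8   8  56] [0.6071 0.0794 0.093 ]
[316.3 232. ] [313 228   8   9  54] [0.5935 0.026  0.093 ]
[302.6 235.6] [299 232   8   8  52] [0.5857 0.0568 0.093 ]
[321.2 274.5] [296 260  51  30 316] [0.4977 0.0169 0.093 ]
(307, 223) 1.3461086
(368, 202) 1.310394
(403, 253) 1.340252
(340, 260) 1.3479888
```

View pics/top0z.png

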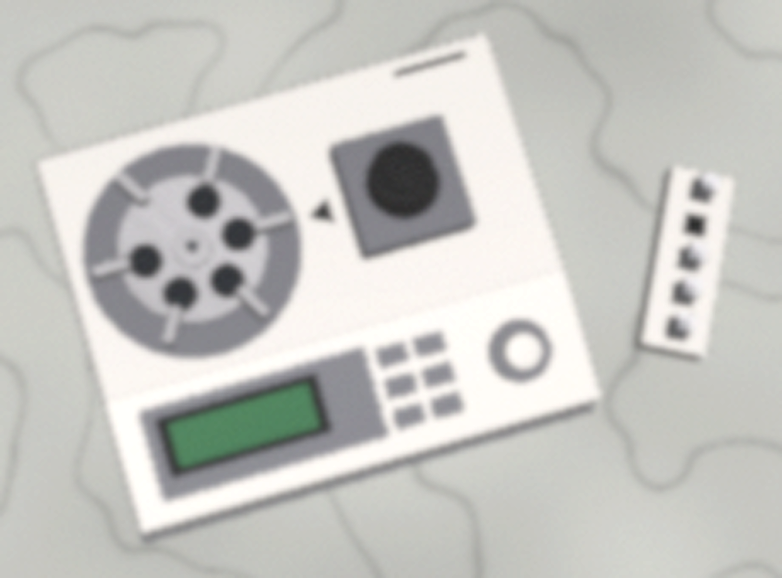

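```bash
python3 - <<'E'
from h import *
f=np.load('top0.npz'); p=f['p']
A=np.array([.616,.0486]); 
# yaw from all filters
C=np.array([[309.4,208.8],[319.7,218.4],[316.3,232],[302.6,235.6],[292.4,226.4]])
W=np.array([ray('top',c,.093)[:2] for c in C]); 
ang=np.degrees(np.arctan2(*(W-A).T[::-1])); print('filters ang',ang.round(1),'r',np.linalg.norm(W-A,axis=1).round(4))
yaw=np.radians(np.mean([(a-15+30)%60-30 for a in ang])+15); print('yaw',np.degrees(yaw))
ex=np.array([np.cos(yaw),np.sin(yaw)]);ey=np.array([-ex[1],ex[0]])
O=A-.04*ex-.075*ey; print('O',O)
# key: bright blob inside grey collar
roi=p[235:275,385:425].max(2); 
m=(p.max(2)<int(0.75*roi.max())).astype(np.uint8); 
mm=np.zeros_like(m); mm[240:268,390:416]=m[240:268,390:416]
n,l,s,c=cv2.connectedComponentsWithStats(mm)
for i in range(1,n):
    if s[i,4]>30: print('collar',c[i],s[i])
i=1+np.argmax(s[1:,4]); uv=c[i]
xy0=ray('top',uv,.078)[:2]
print('collar px',uv,'world',xy0,'meter frame',[(xy0-O)@ex,(xy0-O)@ey])
# side view
f=np.load('side0.npz'); q=f['p']; cv2.imwrite('pics/side0z.png',cv2.resize(q[170:320,200:420],None,fx=3.5,fy=3.5,interpolation=cv2.INTER_CUBIC)[:,:,::-1])
for nm,w in dict(axis=[*A,.093],cap=[*(O+.04*ex-.07*ey),.13],key=[*xy0,.086],dark=[*(A+.055*np.array([np.cos(yaw+np.pi/6),np.sin(yaw+np.pi/6)])),.0985]).items():
  for cam in('top','side'):
    cc=imaging.calibration(cam); print(nm,cam,cv2.projectPoints(np.array([w]),np.array(cc['rvec']),np.array(cc['tvec']),cc['intrinsics'],None)[0].ravel().round(1))
E
```

```text
filters ang [ -14.5  -74.7 -135.   164.9  106.2] r [0.0319 0.0319 0.0319 0.0314 0.032 ]
yaw 9.376115615778422
O [ 0.58875299 -0.0319146 ]
collar [401.57926829 252.51219512] [394 244  18  18 164]
collar px [401.57926829 252.51219512] world [ 0.54615921 -0.16538299] meter frame [np.float64(-0.06376869969196716), np.float64(-0.12474612146325142)]
axis top [306.1 222.3]
axis side [274.8 232.4]
cap top [371.  207.2]
cap side [316.3 190.2]
key top [402.1 252. ]
key side [371.5 213.1]
dark top [290.2 203.5]
dark side [245.8 228.5]
```

View pics/side0z.png

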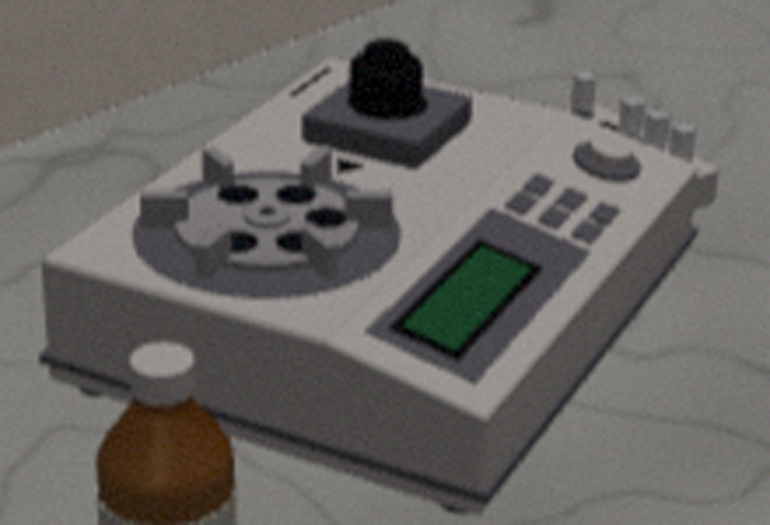

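```bash
python3 - <<'E'
from h import *
A=np.array([.616,.0486]); yaw=np.radians(15.4)
ex=np.array([np.cos(yaw),np.sin(yaw)]);ey=np.array([-ex[1],ex[0]])
O=A-.04*ex-.075*ey; print('O',O)
p=np.load('top0.npz')['p'][238:270,386:420]; g=cv2.resize(p.max(2),None,fx=10,fy=10,interpolation=cv2.INTER_CUBIC)
th,m=cv2.threshold(g,0,255,cv2.THRESH_OTSU+cv2.THRESH_BINARY_INV); print(th)
cs,h=cv2.findContours(m,cv2.RETR_CCOMP,cv2.CHAIN_APPROX_NONE)
for k,c in enumerate(cs):
    if cv2.contourArea(c)>1500:
        (x,y),r=cv2.minEnclosingCircle(c); uv=(386+(x+.5)/10-.5,238+(y+.5)/10-.5)
        for z in(.08,.089):
            w=ray('top',uv,z); print(h[0][k][3],uv,r/10,z,w.round(4),'mf',((w[:2]-O)@ex).round(4),((w[:2]-O)@ey).round(4))
cc=imaging.calibration('side'); print(ray('side',(373.7,214.3),.089))
E
```

```text
O [ 0.59735289 -0.0343294 ]
118.0
-1 (402.4462692260742, 252.74776153564454) 9.578921508789062 0.08 [ 0.5453 -0.167   0.08  ] mf -0.0854 -0.1141
-1 (402.4462692260742, 252.74776153564454) 9.578921508789062 0.089 [ 0.5439 -0.1656  0.089 ] mf -0.0864 -0.1124
1 (403.5951354980469, 252.79893646240234) 5.174571990966797 0.08 [ 0.5451 -0.1696  0.08  ] mf -0.0863 -0.1165
1 (403.5951354980469, 252.79893646240234) 5.174571990966797 0.089 [ 0.5437 -0.1682  0.089 ] mf -0.0872 -0.1148
[ 0.53578029 -0.15854571  0.089     ]
```

Request:
apply_moves(commands="-35.5 -40.4 0 0 0 0 1;-35.5 -40.4 0 0 0 0 1;-35.5 -40.4 0 0 0 0 1;-35.5 -40.4 0 0 0 0 1;-35.5 -40.4 0 0 0 0 1;-35.5 -40.4 0 0 0 0 1;-35.5 -40.4 0 0 0 0 1;-35.5 -40.4 0 0 0 0 1")

```text
clock: 1.1
position: [0.3994, -0.2434, 0.2267]
eef_rot: [3.137, 0.006, -1.334]
ft_force: [-0.1, -1.0, -0.6]
gripper_width: 0.0
```

```bash
python3 - <<'E'
from h import *
c=imaging.calibration('wrist'); print(c)
p,d=imaging.grab_frame('wrist'); cv2.imwrite('pics/w1.png',p[:,:,::-1])
np.savez('w1.npz',p=p,d=d,rvec=c['rvec'],tvec=c['tvec'])
E
```

```text
{'intrinsics': array([[371.64829954,   0.        , 323.57708829],
       [  0.        , 371.64829954, 242.21049188],
       [  0.        ,   0.        ,   1.        ]]), 'rvec': array([-2.26876415,  1.78495556,  0.28758815]), 'tvec': array([-0.32895752,  0.27529771,  0.47849085])}
```

View pics/w1.png

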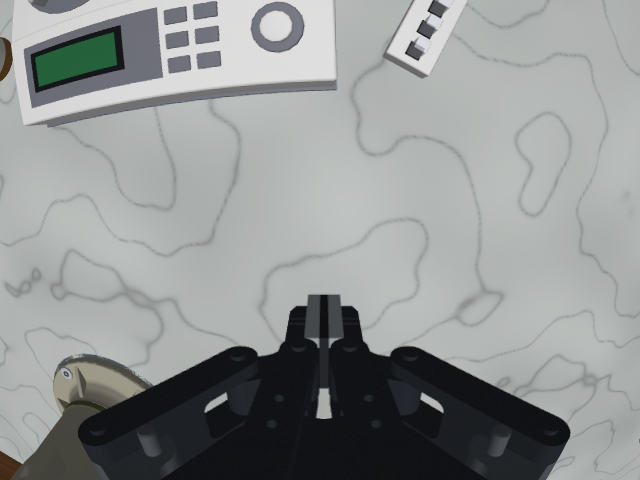

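```bash
cat >> h.py <<'E'
def wray(uv,z,c,K):
    R=cv2.Rodrigues(np.array(c['rvec']))[0]; t=np.array(c['tvec']).ravel()
    v=np.array([uv[0]-K[0,2],uv[1]-K[1,2]]); r=np.linalg.norm(v); th=r/K[0,0]
    d=R.T@np.array([*(np.sin(th)*v/r),np.cos(th)]); o=-R.T@t
    return o+d*(z-o[2])/d[2]
E
python3 - <<'E'
from h import *
f=np.load('w1.npz'); K=imaging.calibration('wrist')['intrinsics']
for uv,z in[((276,26),.090),((277.5,27),.078)]: print(wray(uv,z,f,K))
E
```

```text
[ 0.54237687 -0.17196343  0.09      ]
[ 0.54466848 -0.17098783  0.078     ]
```

Request:
apply_moves(commands="-35.5 -40.4 0 0 0 0 1;-35.5 -40.4 0 0 0 0 1;-35.5 -40.4 0 0 0 0 1;-35.5 -40.4 0 0 0 0 1;-35.5 -40.4 0 0 0 0 1;-35.5 -40.4 0 0 0 0 1;0 0 0 0 0 -10 1;0 0 0 0 0 -10 1")

```text
clock: 2.15
position: [0.5899, 0.0379, 0.2246]
eef_rot: [3.14, 0.013, -0.966]
ft_force: [0.1, 0.0, 1.3]
gripper_width: 0.003
```

Request:
apply_moves(commands="0 0 0 0 0 -10 1;0 0 0 0 0 -10 1;0 0 0 0 0 -10 1;0 0 0 0 0 -10 1;0 0 0 0 0 -10 1;0 0 0 0 0 -10 1;0 0 0 0 0 -10 1;0 0 0 0 0 -10 1")

```text
clock: 3.15
position: [0.588, 0.0354, 0.22]
eef_rot: [-3.126, 0.012, 0.479]
ft_force: [0.1, 0.4, 0.6]
gripper_width: 0.001
```

Request:
apply_moves(commands="0 0 0 0 0 -10 1;0 0 0 0 0 -10 1;0 0 0 0 0 -10 1;0 0 0 0 0 -10 1")

```text
clock: 3.65
position: [0.5871, 0.0334, 0.2179]
eef_rot: [-3.119, 0.0, 1.2]
ft_force: [1.1, -0.8, -0.6]
gripper_width: 0.001
```

```bash
python3 - <<'E'
from h import *
c=imaging.calibration('wrist')
p,d=imaging.grab_frame('wrist'); cv2.imwrite('pics/w2.png',p[:,:,::-1])
np.savez('w2.npz',p=p,d=d,rvec=c['rvec'],tvec=c['tvec'])
E
```

```text
(no output)
```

View pics/w2.png

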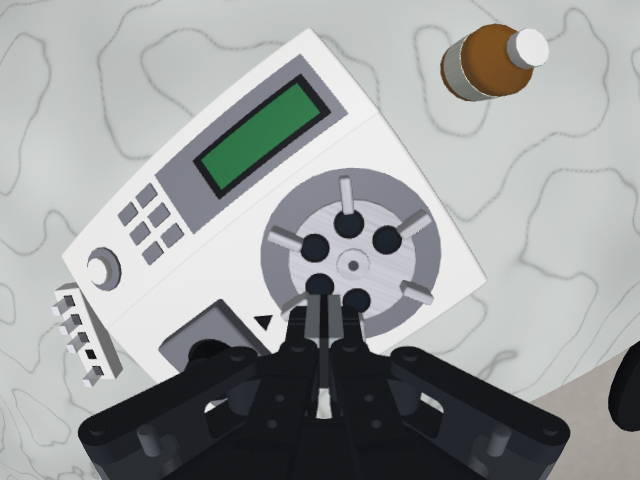

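```bash
python3 - <<'E'
from h import *
f=np.load('w2.npz'); K=imaging.calibration('wrist')['intrinsics']
a=wray((353,266),.097,f,K);print(a)
for uv in[(281,239),(346,194),(414,223),(418,291)]:
    t=wray(uv,.109,f,K)-a; print((t+a).round(4),np.degrees(np.arctan2(t[1],t[0])).round(1),np.hypot(t[0],t[1]).round(4))
E
```

```text
[0.61560984 0.04576627 0.097     ]
[0.5734 0.0057 0.109 ] -136.5 0.0582
[0.56  0.06  0.109] 165.7 0.0574
[0.5967 0.0984 0.109 ] 109.7 0.0559
[0.6487 0.0859 0.109 ] 50.5 0.052
```

Request:
apply_moves(commands="42 11 0 -1.3 0 0 1;42 11 0 0 0 0 1;0 0 20 0 0 0 1;0 0 20 0 0 0 1;0 0 20 0 0 0 1;0 0 0 0 0 0 1")

```text
clock: 4.45
position: [0.6379, 0.0993, 0.1507]
eef_rot: [-3.138, 0.006, 1.19]
ft_force: [0.5, -0.6, 1.0]
gripper_width: 0.0
```

Request:
apply_moves(commands="4 -1 17 0 0 0 1;0 0 17 0 0 0 1;0 0 14 0 0 0 1;0 0 0 0 0 0 1")

```text
clock: 4.95
position: [0.6384, 0.102, 0.0999]
eef_rot: [-3.139, 0.006, 1.188]
ft_force: [0.6, 0.5, -0.3]
gripper_width: 0.002
```

Request:
apply_moves(commands="-0.6 8.4 0 0 0 8 1;-0.6 8.4 0 0 0 8 1;-0.6 8.4 0 0 0 8 1;-0.6 8.4 0 0 0 8 1;0 0 0 0 0 0 1")

```text
clock: 5.58
position: [0.6631, 0.0856, 0.1007]
eef_rot: [-3.137, 0.006, 0.619]
ft_force: [-0.4, 0.5, -0.6]
gripper_width: 0.001
```

Request:
apply_moves(commands="-0.6 8.4 0 0 0 8 1;-0.6 8.4 0 0 0 8 1;0 0 0 0 0 0 1")

```text
clock: 5.95
position: [0.6709, 0.0732, 0.1018]
eef_rot: [-3.137, 0.005, 0.346]
ft_force: [0.2, -0.3, -0.4]
gripper_width: 0.002
```

```bash
python3 - <<'E'
from h import *
p,d=imaging.grab_frame('top')
cv2.imwrite('pics/t3.png',cv2.resize(p[150:320,230:440],None,fx=3.5,fy=3.5,interpolation=cv2.INTER_CUBIC)[:,:,::-1])
p,d=imaging.grab_frame('wrist'); cv2.imwrite('pics/w3.png',p[:,:,::-1])
E
```

```text
(no output)
```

View pics/w3.png

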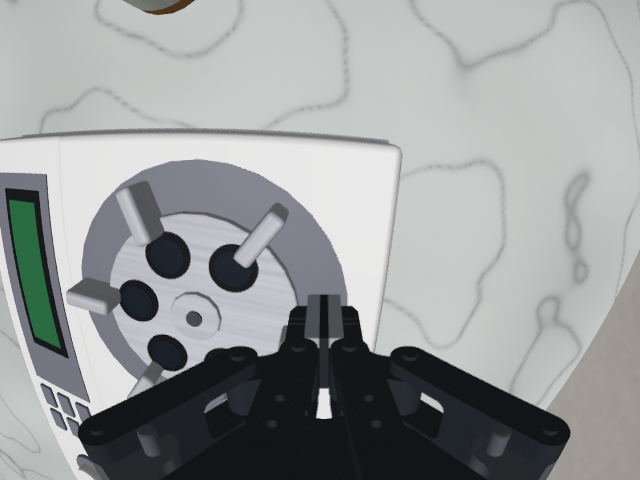

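View pics/t3.png

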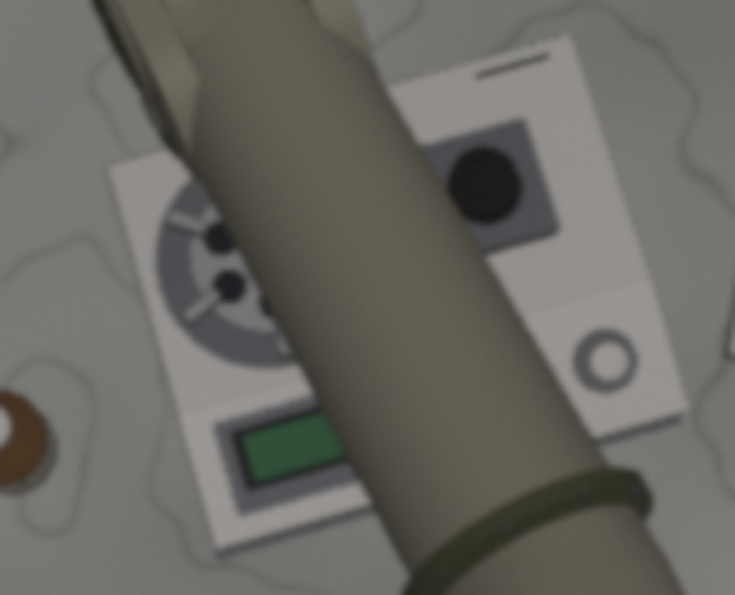

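```bash
python3 - <<'E'
from h import *
c=imaging.calibration('wrist');K=c['intrinsics']
a=wray((195,318),.097,c,K);print(a)
for uv in[(262,232),(132,203),(85,293)]:
    t=wray(uv,.109,c,K)-a; print((t+a).round(4),np.degrees(np.arctan2(t[1],t[0])).round(1),np.hypot(t[0],t[1]).round(4))
for uv in[(234,268),(168,254),(139,300)]:
    t=wray(uv,.093,c,K)-a; print((t+a).round(4),np.degrees(np.arctan2(t[1],t[0])).round(1),np.hypot(t[0],t[1]).round(4))
E
```

```text
[0.61516752 0.04644334 0.097     ]
[0.6347 0.1019 0.109 ] 70.6 0.0588
[0.579  0.0952 0.109 ] 126.6 0.0607
[0.5605 0.0437 0.109 ] -177.1 0.0548
[0.6264 0.0763 0.093 ] 69.4 0.0319
[0.5945 0.0715 0.093 ] 129.4 0.0325
[0.5837 0.0415 0.093 ] -171.0 0.0319
```

Request:
apply_moves(commands="-0.8 8.4 1 0 0 8 1;-0.8 5 1 0 0 5 1;0 0 0 0 0 0 1")

```text
clock: 6.42
position: [0.6725, 0.0625, 0.1002]
eef_rot: [-3.137, 0.006, 0.129]
ft_force: [0.5, -0.3, -0.3]
gripper_width: 0.001
```

```bash
python3 - <<'E'
from h import *
p,d=imaging.grab_frame('wrist'); cv2.imwrite('pics/w4.png',p[:,:,::-1])
E
```

```text
(no output)
```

View pics/w4.png

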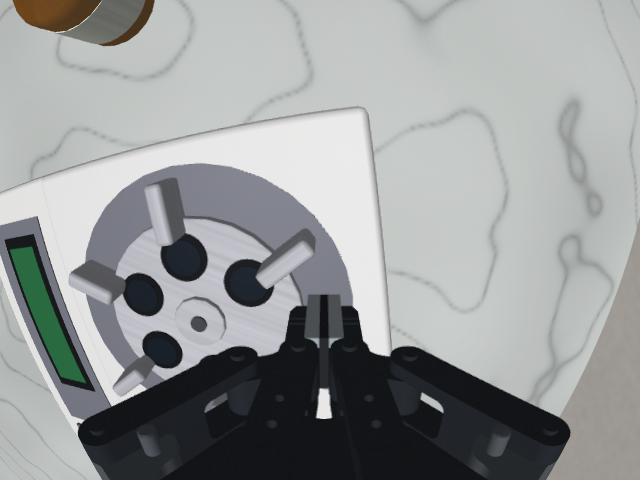

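```bash
python3 - <<'E'
from h import *
c=imaging.calibration('wrist');K=c['intrinsics']
a=wray((200,323),.097,c,K);print(a)
for uv in[(249,282),(184,257),(143,294)]:
    t=wray(uv,.093,c,K)-a; print(np.degrees(np.arctan2(t[1],t[0])).round(1),np.hypot(t[0],t[1]).round(4))
E
```

```text
[0.61544336 0.04643007 0.097     ]
46.3 0.0318
106.4 0.0319
165.7 0.0324
```

Request:
apply_moves(commands="-0.6 8.4 0.3 0 0 8 1;-0.6 8.4 0.3 0 0 8 1;-0.6 8.4 0.3 0 0 8 1;-0.6 8.4 0.3 0 0 8 1;0 0 0 0 0 0 1")

```text
clock: 7.1
position: [0.6688, 0.0361, 0.1002]
eef_rot: [-3.132, 0.005, -0.42]
ft_force: [0.8, -0.0, -0.4]
gripper_width: -0.002
```

Request:
apply_moves(commands="1 9 0.3 0 0 6 1;1 9 0.3 0 0 6 1;1 9 0.3 0 0 6 1;0 0 0 0 0 0 1")

```text
clock: 7.6
position: [0.6588, 0.0163, 0.1001]
eef_rot: [-3.13, 0.008, -0.714]
ft_force: [0.5, -0.5, -0.3]
gripper_width: 0.002
```

Request:
apply_moves(commands="1 9 0.3 0 0 6 1;0 3 0 0 0 3 1;0 0 0 0 0 0 1")

```text
clock: 7.98
position: [0.651, 0.009, 0.0993]
eef_rot: [-3.132, 0.011, -0.856]
ft_force: [-0.3, 0.2, -0.1]
gripper_width: 0.002
```

```bash
python3 - <<'E'
from h import *
p,d=imaging.grab_frame('wrist'); cv2.imwrite('pics/w5.png',p[:,:,::-1])
E
```

```text
(no output)
```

View pics/w5.png

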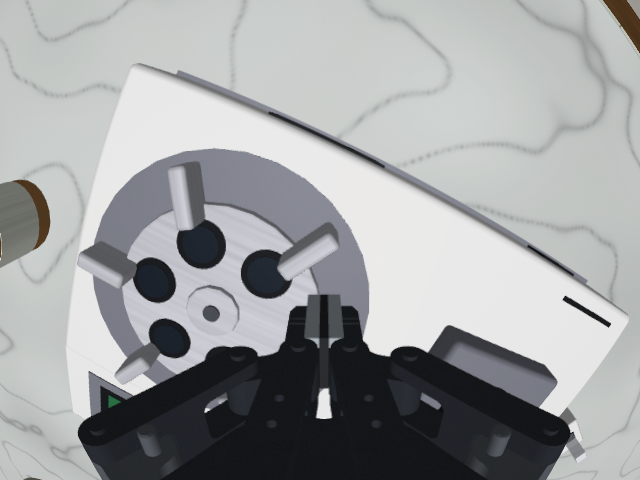

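```bash
python3 - <<'E'
from h import *
c=imaging.calibration('wrist');K=c['intrinsics']
a=wray((211,313),.097,c,K);print(a)
for uv in[(267,273),(201,244),(154,280),(169,338)]:
    t=wray(uv,.093,c,K)-a; print(np.degrees(np.arctan2(t[1],t[0])).round(1),np.hypot(t[0],t[1]).round(4))
E
```

```text
[0.61474062 0.04597542 0.097     ]
-14.1 0.0326
45.2 0.0319
105.2 0.0319
165.1 0.0319
```

Request:
apply_moves(commands="0 -2 -15 0 0 0 1;0 0 -30 0 0 0 1;0 0 -40 0 0 0 1;0 0 -40 0 0 0 1")

```text
clock: 8.52
position: [0.6515, 0.0102, 0.227]
eef_rot: [-3.135, 0.015, -0.843]
ft_force: [0.9, -0.0, 0.2]
gripper_width: 0.002
```

Request:
apply_moves(commands="15.5 50 0 0 0 0 1;15.5 50 0 0 0 0 1;15.5 50 0 0 0 0 1;15.5 50 0 0 0 0 1;0 0 0 0 0 0 1")

```text
clock: 9.15
position: [0.5455, -0.1715, 0.235]
eef_rot: [-3.125, 0.005, -0.828]
ft_force: [1.5, 1.0, -0.3]
gripper_width: 0.005
```

```bash
python3 - <<'E'
from h import *
p,d=imaging.grab_frame('wrist'); cv2.imwrite('pics/w6.png',p[:,:,::-1])
p,d=imaging.grab_frame('top')
cv2.imwrite('pics/t6.png',cv2.resize(p[150:320,230:440],None,fx=3.5,fy=3.5,interpolation=cv2.INTER_CUBIC)[:,:,::-1])
E
```

```text
(no output)
```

View pics/w6.png

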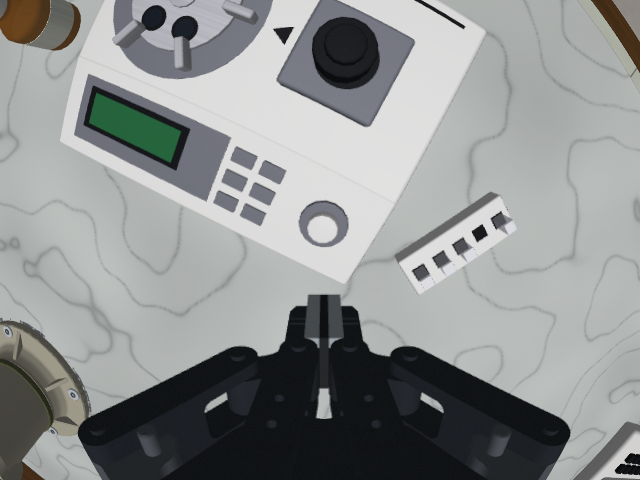

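View pics/t6.png

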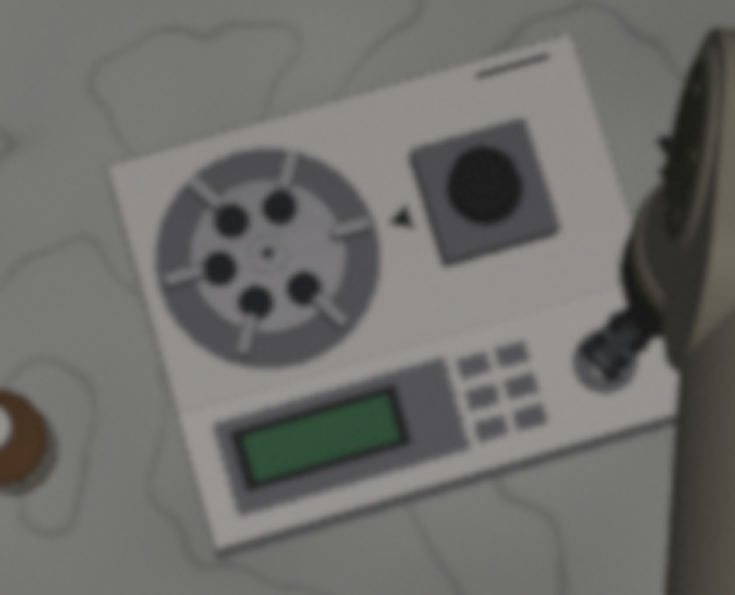

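The top view shows the dark stop at the mark: the place beside the triangle (about 345,235 in the crop) has no filter. Next I measure the key from this closer view, where its top is at wrist pixel (322,229).

```bash
python3 - <<'E'
from h import *
c=imaging.calibration('wrist');K=c['intrinsics']
print(wray((322.5,229),.090,c,K),wray((324,224),.080,c,K), read_state()['position'])
E
```

```text
[ 0.54609087 -0.16534414  0.09      ] [ 0.54812707 -0.1650398   0.08      ] [ 0.54762752 -0.16627673  0.23506935]
```

Request:
apply_moves(commands="0 0 40 -1 0 0 1;0 0 40 0 0 0 1;0 0 30 0 0 0 1;0 0 10 0 0 0 1;0 0 0 0 0 0 1")

```text
clock: 9.88
position: [0.5545, -0.1547, 0.1163]
eef_rot: [-3.133, 0.002, -0.802]
ft_force: [-0.2, 0.1, 0.9]
gripper_width: 0.004
```

Request:
apply_moves(commands="2 15 0 -0.5 0 0 1;0 0 8 0 0 0 1;0 0 6 0 0 0 1;0 0 0 0 0 0 1")

```text
clock: 10.38
position: [0.5465, -0.1679, 0.1047]
eef_rot: [-3.14, -0.003, -0.802]
ft_force: [0.1, 0.4, 0.0]
gripper_width: -0.0
```

Request:
apply_moves(commands="0 1 6 0 0 0 1;0 0 5 0 0 0 1;0 0 3 0 0 0 1;0 0 0 0 0 0 1")

```text
clock: 10.88
position: [0.5465, -0.1684, 0.0902]
eef_rot: [-3.139, -0.003, -0.802]
ft_force: [-0.5, -0.2, 1.5]
gripper_width: -0.003
```

Request:
apply_moves(commands="0 0 2 0 0 0 1;0 0 2 0 0 0 1;0 0 0 0 0 0 1")

```text
clock: 11.25
position: [0.5471, -0.1683, 0.0869]
eef_rot: [-3.138, -0.005, -0.802]
ft_force: [-1.5, 0.4, 3.7]
gripper_width: 0.004
```

Request:
apply_moves(commands="0 0 2 0 0 0 1;0 0 2 0 0 0 1;0 0 0 0 0 0 1")

```text
clock: 11.62
position: [0.5473, -0.1684, 0.0864]
eef_rot: [-3.139, -0.007, -0.802]
ft_force: [-2.7, 1.2, 4.4]
gripper_width: -0.002
```

Request:
apply_moves(commands="0 0 4 0 0 0 1;0 0 5 0 0 0 1;0 0 5 0 0 0 1")

```text
clock: 12.0
position: [0.5482, -0.1685, 0.0847]
eef_rot: [-3.14, -0.013, -0.802]
ft_force: [-25.6, 5.5, 51.7]
gripper_width: 0.002
```

Request:
apply_moves(commands="0 0 -5 0 0 0 1;0 0 -15 0 0 0 1;0 0 -30 0 0 0 1;0 0 -40 0 0 0 1;0 0 -40 0 0 0 1;0 0 0 0 0 0 1")

```text
clock: 12.75
position: [0.546, -0.1674, 0.2205]
eef_rot: [-3.141, -0.012, -0.802]
ft_force: [0.1, 0.1, -0.5]
gripper_width: -0.001
```

```bash
python3 - <<'E'
from h import *
p,d=imaging.grab_frame('wrist'); cv2.imwrite('pics/w7.png',p[:,:,::-1])
p,d=imaging.grab_frame('top')
cv2.imwrite('pics/t7.png',cv2.resize(p[150:320,250:480],None,fx=3.4,fy=3.4,interpolation=cv2.INTER_CUBIC)[:,:,::-1])
E
```

```text
(no output)
```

View pics/w7.png

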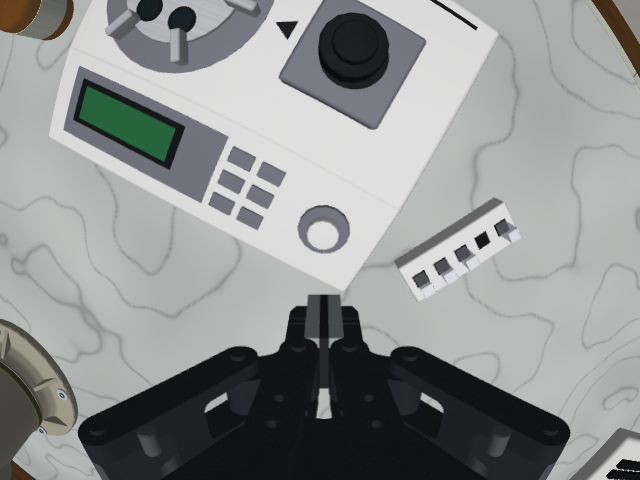

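View pics/t7.png

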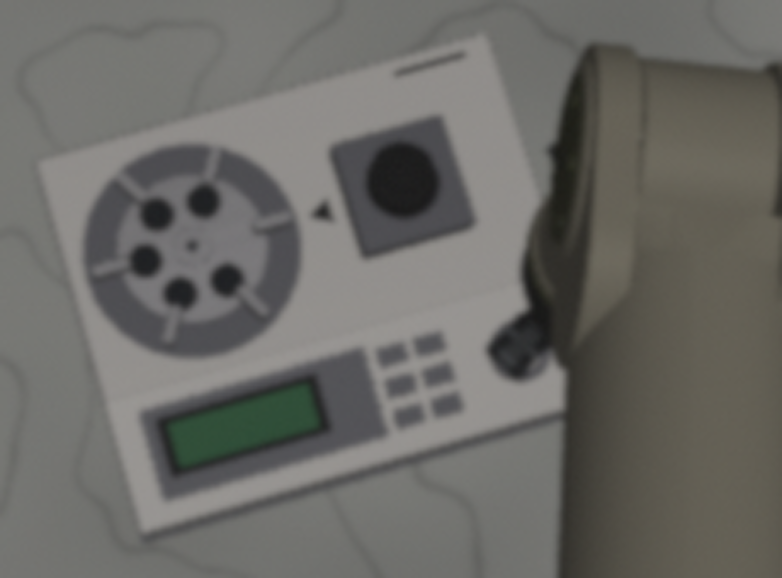

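```bash
python3 - <<'E'
from station import *
print(read_state()['ft_force']); print(ticket.job_done())
E
```

```text
[ 0.59502958 -0.90610625 -0.41807816]
the job is handed in; nothing more can be done
None
```

The colorimeter is ready for its dark zero, and I handed the job in at about 13 s of the 64 s allowed. No verdict was returned.

- **Turret:** I pushed the dark-stop tab two clicks clockwise with the shut fingertips. The wrist camera showed each click land. After the second, the filters sat within about 1° of their places, and the top view showed the plain metal place at the triangle, both before the key press and after it.
- **Zero key:** The key moved about 5–6 mm at roughly 4 N, then came to a hard stop at 52 N vertical (58 N in total) on the fingertips. I then lifted clear, and the last wrist picture shows the key standing up again.
- **Other objects:** The well cap, rack and bottle were not touched and look to be in place. The wrist force was near zero at hand-in.
- **Checks that disagreed:**
  - My by-eye reading of the key in the side picture was about 12 mm off the top and wrist views, so I used those two, which agreed to within a few mm.
  - My first estimate of the meter's yaw had an averaging error (9.4° instead of 15.4°), which I corrected before moving.
  - The arm drifted about 15 mm sideways on the way down to the key, which I also corrected before contact.

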